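# Build a packing stack, pressing each plate flat

### The arm

A 6-joint arm with a two-finger parallel gripper is mounted at the origin on a cart in front of the work surface, level with it; the furniture and walls round the work are solid. World frame = base frame: x ahead of the robot, y to its left, z up, the work surface at z = 0. Lengths are in m, angles in rad, forces in N, time in s.
With the tool pointing down it reaches from about 0.275 to 0.875 m from the base axis. Payload 12.5 kg.
Tool frame: the origin (TCP) lies on the centre line of the jaws, within the pads' length; the fingertips stand r.finger_overhang ahead of it and the grasp point (between the pads) lies 3 mm ahead of it (r.finger_overhang is the distance from the TCP to the fingertips, in m); z points along the fingers, y is the line along which they close (so a half turn about z gives the same grasp; the last joint's range is limited). The gripper opens to 85 mm and grips with 20 to 120 N. Pads are 22 mm wide; open, the fingers measure 114 mm over their backs; the gripper's body (76 mm by 85 mm) begins 54 mm behind the grasp point. The pads swing forward as they close: fully open they stand 13 mm farther back than shut.
Start: joints at [1.208, 0.351, 1.652, -0, 1.139, -0.085], TCP at [0.151, 0.529, 0.253] pointing down, gripper open.
Joint ranges: [-2.75, 2.75], [-0.79, 2.1], [0.01, 2.65], [-1.57, 4.71], [0.07, 3.14], [-2.87, 2.87]. Speed limits (rad/s): [2.22, 2.22, 2.79, 3.14, 3.14, 3.14].

### API

Orientations are given as a unit quaternion [x, y, z, w].
In Python, from cell import r, optics gives the robot as it stands. The module is installed in compiled form; this text tells all that it offers. Calls block until the motion is done:
- r.move_to(position, orientation): joint-space move of the TCP to a pose.
- r.move_linear(position, rot=None, vel=0.15): straight line of the TCP; rot=None keeps the orientation; vel is the mean speed in m/s.
- r.set_joints(angles): joint-space move.
- r.set_gripper(opening, squeeze=None): opening from 0.0 (shut) to 1.0 (fully open); squeeze is the grip in N (None keeps the last); returns when the fingers have stopped.
- r.sleep(seconds).
- r.inverse_kinematics(position, orientation): joint angles nearest the present ones, or None.
- optics.get_image(name): name is "side" or "top" or "wrist"; returns a dict with "pixels" (384x512x3 uint8, red, green, blue), "depth" (384x512 float32, m along the optical axis (not along the pixel's ray), 0 where there is no reading), "fx", "fy", "cx", "cy" (pixels), "camera_from_world" (4x4, takes a point from world to camera coordinates); the wrist camera has in their place "mount" (4x4, takes a point from camera to tool coordinates, whose origin is the TCP and whose axes are the flange's). Camera axes: x right, y down, z forward; pixel columns grow to the right and rows downward; lengths in m; the calibration is good to about 2 mm. The wrist camera is an equidistant fisheye: a pixel r from the principal point sees the ray r / f radians off the axis. A picture is of the moment at which its call begins: read the wrist's pose just before it.
A pose or a line that the arm cannot do raises r.PlanningError and nothing moves.
- r.hand_in(): hands the job in; it is judged then, once.
Readings, each from a call of its own:
- r.current_t(): time.
- r.current_q(): joint angles.
- r.current_qvel(): joint speeds.
- r.current_effort(): joint torques, N m.
- r.current_tool_pos(): TCP position.
- r.current_ee_rot(): TCP orientation.
- r.current_contact_force(): force on the tool from outside, world axes, zero at the start.
- r.current_torque(): the same for the moment, N m.
- r.current_opening(): opening from 0.0 (shut) to 1.0 (fully open).
- r.current_finger_force(): force on a finger pad.
Only numpy, scipy, OpenCV 4.12 (cv2) and the standard library are available. Lean on these libraries where they do the work, as an engineer would, in place of code of your own. Each camera call takes 0.05 s, during which the arm holds its last target. There are 200 camera calls.

### The job

Build the packing on the dark steel setting bed: lay the wide plate flat on it between the pins at its two ends, let go, and press down firmly on its top with closed fingers to feel that it lies flat. Only then add the long narrow plate, which stands on edge in the rack: lay it flat on the middle of the wide plate between the same pins, lengthwise like it, let go and press it down in the same way. Leave the short plate standing in its slot.

Things in the scene. Friction and masses are not known exactly. Their poses are not given: they have to be found in the camera images.
- wide_plate_mid (a point): Centre of the wide plate: plain aluminium, 120 x 60 x 20 mm, about 0.4 kg, lying flat alone on the worktop at the start (two small dark dowels near the ends of its faces). x = its 120 mm length, y = its 60 mm width, z = its 20 mm thickness (up at the start). Its long sides have at least 25 mm of bare worktop beside them, and the spot it leaves is a free place for putting something down.
- narrow_plate_mid (a point): Centre of the narrow plate: plain aluminium, 120 x 44 x 14 mm, about 0.2 kg. x = its 120 mm length, y = its 44 mm width, z = its 14 mm thickness. At the start it stands on a 120 mm edge in one of the two rack slots (y upright, z level), its top edge 52 mm above the worktop; the upper 24 mm are clear of the slot. Either face may be up in the stack. It can stand by itself on its long edge on the worktop, and falls flat when its top is pushed sideways.
- short_plate_mid (a point): Centre of the short spare plate: plain aluminium, 80 x 44 x 14 mm, standing on an 80 mm edge in the other rack slot. It stays there.
- bed_top (a point): Centre of the flat top of the setting bed, a dark steel block 176 x 90 x 24 mm fixed to the worktop; this point is 24 mm above the worktop. x = length, y = width, z = up. On its top stand four steel dowel pins, 10 mm thick and 37 mm tall with the last 8 mm tapered, at x = +-69 mm, y = +-14 mm: 128 mm clear between the two pairs, so a 120 mm plate goes between them with 4 mm to spare at each end. The long sides are open.
- rack: Plate rack fixed to the worktop: grey base 150 x 116 x 8 mm, origin at the centre of its underside, x along the slots, z up. Two parallel slots 17 mm wide at y = +-30 mm, each between two guide bars 100 mm long whose tops are 28 mm above the worktop; the slot floor is 8 mm above the worktop. Which slot holds the narrow plate varies.

How it is judged:
On the way, in this order (a step that is already met when the one before it is completed fails the run):
1. the wide plate lies flat on the bed between the pins, with nothing on it, and is pressed down from above with the fingers (over 3 N for 0.1 s) (horizontal distance between wide_plate_mid and bed_top below 0.012 m and z of wide_plate_mid in the frame of bed_top between 0.007 and 0.0125 m and angle between the z axis of wide_plate_mid and the z axis of bed_top, either way round below 0.03 rad and distance between narrow_plate_mid and bed_top above 0.08 m and z of the grasp point in the frame of bed_top above 0.032 m and contact force between the fingers and wide_plate above 3 N), for 0.1 s.
2. the narrow plate lies flat on the wide one between the pins and is pressed down from above with the fingers (over 3 N for 0.1 s) (horizontal distance between narrow_plate_mid and bed_top below 0.015 m and z of narrow_plate_mid in the frame of bed_top between 0.023 and 0.03 m and angle between the z axis of narrow_plate_mid and the z axis of bed_top, either way round below 0.03 rad and z of the grasp point in the frame of bed_top above 0.046 m and contact force between the fingers and narrow_plate above 3 N), for 0.1 s.
At the end, for the whole second after the job is handed in: The wide plate lies flat on the bed between the pins, within 12 mm of its centre; the narrow plate lies flat on it, within 12 mm of its centre; both within 0.03 rad of flat and 0.2 rad of the bed's length, at rest; the short plate is still in its slot (horizontal distance between wide_plate_mid and bed_top below 0.012 m and z of wide_plate_mid in the frame of bed_top between 0.007 and 0.0125 m and angle between the z axis of each of wide_plate_mid, narrow_plate_mid and the z axis of bed_top, either way round below 0.03 rad and angle between the x axis of each of wide_plate_mid, narrow_plate_mid and the x axis of bed_top, either way round below 0.2 rad and horizontal distance between narrow_plate_mid and wide_plate_mid below 0.012 m and z of narrow_plate_mid in the frame of bed_top between 0.023 and 0.03 m and linear speed of each of narrow_plate, wide_plate below 0.01 m/s and distance of short_plate_mid from where it was at the start of the episode below 0.02 m); the robot touches nothing.
It fails at once if the short plate is taken or knocked out of its slot (moved over 20 mm) (distance of short_plate_mid from where it was at the start of the episode above 0.02 m).
It also fails if it takes over 72 s, if anything falls off the work surface, if the arm or the gripper's body presses on something with over 40 N, if the wrist force passes 120 N, or if a joint passes its speed limit or range.

## Working session

There is one attempt and no reset: what is moved stays moved. The work goes in short steps, each a Python script; the robot and the scene stay as the last script left them, time stands still between calls to the robot, and variables do not carry over. Pictures are saved under pics/ and viewed, at most 10 in all, crops included, and the job is handed in when it is done.

```bash
mkdir -p pics
python3 - <<'E'
from cell import r, optics
import cv2,numpy as np
for n in("top","side"):
    d=optics.get_image(n); cv2.imwrite(f"pics/{n}0.png",d["pixels"][:,:,::-1]); np.savez(f"{n}0.npz",**d)
    print(n,d["fx"],d["cx"],d["cy"],np.round(d["camera_from_world"],3).tolist())
print(r.finger_overhang,r.current_t(),r.current_ee_rot(),r.current_opening())
E
```

```text
top 375.70919352767254 252.41488518136416 191.9782581721438 [[-0.001, -1.0, -0.001, -0.138], [-0.984, 0.001, -0.178, 0.524], [0.178, 0.001, -0.984, 0.954], [0.0, 0.0, 0.0, 1.0]]
side 423.900621584321 260.5004659848792 192.86969724517218 [[-1.0, -0.01, -0.018, 0.505], [0.012, 0.423, -0.906, 0.088], [0.017, -0.906, -0.423, 0.761], [0.0, 0.0, 0.0, 1.0]]
0.022 0.1 [ 1.38437065e-01  9.90371088e-01 -5.24000873e-04 -1.14451424e-04] 1.0034993324100558
```

View pics/top0.png

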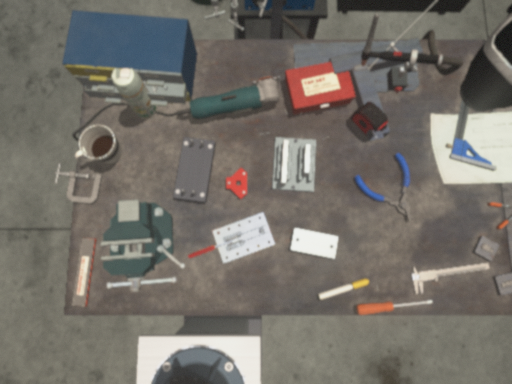

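View pics/side0.png

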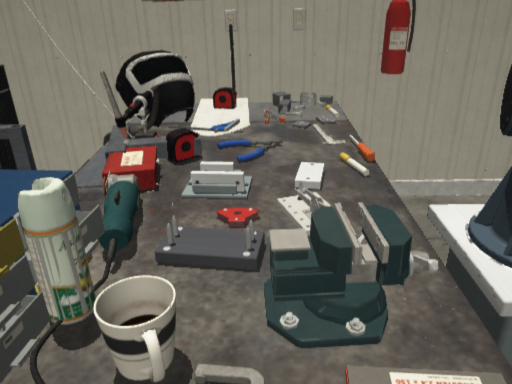

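The top view shows the bed at about (195,170), the rack at (295,164), and the white wide plate with dowels at (315,243). The perforated plate at (243,237) is a decoy. I'll enlarge the area and compute positions.

```bash
cat > h.py <<'E'
import numpy as np,cv2
def px2w(d,u,v,z):
    T=np.array(d["camera_from_world"]);R=T[:3,:3];t=T[:3,3]
    ray=R.T@np.array([(u-d["cx"])/d["fx"],(v-d["cy"])/d["fy"],1]);c=-R.T@t
    return c+ray*(z-c[2])/ray[2]
def px2d(d,u,v):
    Z=d["depth"][v,u];T=np.array(d["camera_from_world"])
    return T[:3,:3].T@(np.array([(u-d["cx"])/d["fx"]*Z,(v-d["cy"])/d["fy"]*Z,Z])-T[:3,3])
E
python3 - <<'E'
import numpy as np,cv2
from h import *
d=np.load("top0.npz");p=d["pixels"][120:275,165:350,::-1]
cv2.imwrite("pics/crop.png",cv2.resize(p,None,fx=4,fy=4,interpolation=cv2.INTER_CUBIC))
for n,u,v in[("wide",315,243),("bed",195,170),("table",330,200),("holes",243,222),("racknarrowL",283,158),("R",306,158),("rackbase",294,185)]: print(n,np.round(px2d(d,u,v),3))
E
```

```text
wide [ 0.39  -0.306  0.02 ]
bed [0.59  0.02  0.022]
table [ 0.51  -0.355 -0.001]
holes [ 0.447 -0.113  0.012]
racknarrowL [ 0.616 -0.221  0.053]
R [ 0.615 -0.283  0.053]
rackbase [ 0.55  -0.254  0.012]
```

View pics/crop.png

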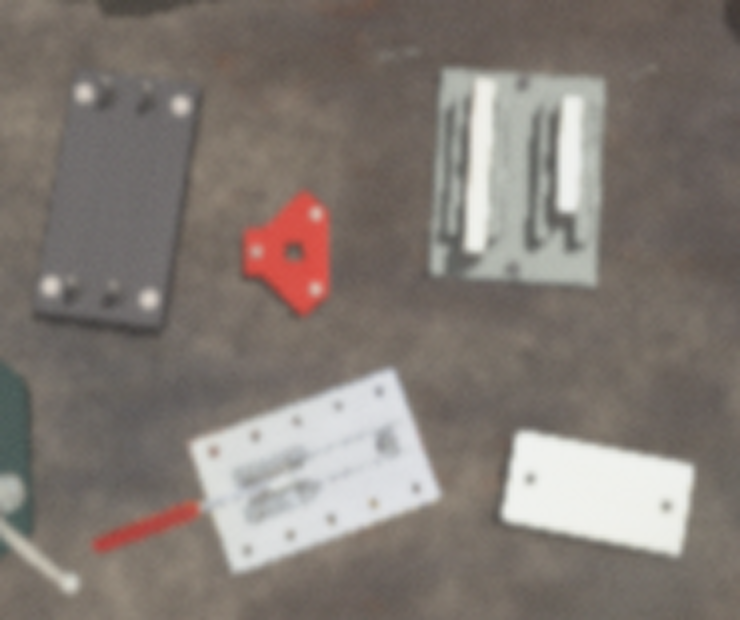

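The narrow (longer) plate is in the left slot at crop (482,165), the short one in the right slot. I'll fit rectangles to depth bands.

Run:
```python
import numpy as np,cv2
from h import *
d=np.load("top0.npz")
def fit(n,u0,v0,u1,v1,z0,z1):
    P=np.array([px2d(d,u,v) for u in range(u0,u1) for v in range(v0,v1) if d["depth"][v,u]>0])
    P=P[(P[:,2]>z0)&(P[:,2]<z1)]
    c,s,a=cv2.minAreaRect((P[:,:2]*1000).astype(np.float32));b=cv2.boxPoints((c,s,a))
    print(n,len(P),"c",np.round(c,1),"s",np.round(s,1),"a",round(a,1),"mean",np.round(P.mean(0)*1000,1))
fit("bed",170,132,220,206,.018,.03)
fit("pins",170,132,220,206,.045,.07)
fit("wide",285,223,345,265,.014,.026)
fit("narrow",274,135,294,190,.046,.058)
fit("short",300,135,316,190,.046,.058)
fit("rackbase",270,130,320,195,.005,.014)
f=lambda l,z:print(np.round([px2w(d,165+u/4-.375,120+v/4-.375,z)*1000 for u,v in l],1).tolist())
f([(517,432),(694,463),(681,555),(500,520)],.02)
f([(530,479),(667,506)],.02)
f([(84,93),(181,105),(149,299),(50,287)],.024)
f([(482,78),(475,250)],.052)
f([(572,97),(568,212)],.052)
```

```text
bed 1949 c [595.5  22.7] s [ 90.7 176.5] a 82.3 mean [593.1  22.   24.7]
pins 56 c [594.7  22.4] s [ 37.2 145.4] a 82.4 mean [594.1  21.5  55.8]
wide 1014 c [ 392.4 -303.5] s [120.4  60. ] a 78.6 mean [ 392.1 -303.3   20.8]
narrow 231 c [ 609.5 -225.4] s [ 14.3 121.5] a 86.1 mean [ 608.3 -225.1   52.7]
short 156 c [ 616.3 -286. ] s [14.5 79.1] a 86.0 mean [ 615.6 -285.6   52.8]
rackbase 1119 c [ 613.8 -255. ] s [137.3 174.1] a 85.8 mean [ 606.7 -255.4    8.9]
[[431.1, -250.3, 20.0], [410.2, -368.5, 20.0], [349.5, -357.3, 20.0], [372.6, -237.8, 20.0]]
[[399.7, -258.4, 20.0], [381.7, -349.3, 20.0]]
[[667.6, 47.5, 24.0], [658.8, -20.4, 24.0], [521.5, -1.3, 24.0], [529.9, 66.5, 24.0]]
[[668.9, -228.0, 52.0], [549.5, -221.4, 52.0]]
[[655.3, -288.8, 52.0], [575.4, -284.0, 52.0]]
```

```bash
cat >> h.py <<'E'
from cell import r,optics
def q(psi): a=np.radians((psi+90)/2); return [np.cos(a),np.sin(a),0,0]
def at(x,y,z,psi): r.move_to([x,y,z],q(psi))
def lin(x,y,z,v=.15,rot=None): r.move_linear([x,y,z],rot,vel=v)
def fz(): return r.current_contact_force()[2]
def down(zmin,step=.002,f=4,v=.03):
    p=np.array(r.current_tool_pos());r.sleep(.1);b=fz();z=p[2];F=0
    while z>zmin:
        z=max(z-step,zmin);lin(p[0],p[1],z,v);F=fz()-b
        if abs(F)>f:break
    print("down stop cmd z",round(z,4),"F",round(F,1),"tcp",np.round(r.current_tool_pos(),4),"t",round(r.current_t(),2));return z
def snap(n,cam):
    p=(r.current_tool_pos(),r.current_ee_rot());d=optics.get_image(cam);np.savez(n+".npz",**d);cv2.imwrite(f"pics/{n}.png",d["pixels"][:,:,::-1]);return d,p
def st(): print("open",round(r.current_opening(),3),"ff",r.current_finger_force(),"F",np.round(r.current_contact_force(),1),"tcp",np.round(r.current_tool_pos(),4),"t",round(r.current_t(),2))
E
python3 - <<'E'
from h import *
at(.392,-.3035,.15,-11.4);st()
r.set_gripper(.84,60);lin(.392,-.3035,.036);st()
z=down(.016)
lin(.392,-.3035,z+.004,.05)
r.set_gripper(0,60);st()
lin(.392,-.3035,.12,.15);st()
snap("s1","side")
E
```

```text
open 0.998 ff 0.0 F [-0.1  0.1  1.1] tcp [ 0.3923 -0.3031  0.1501] t 3.16
open 0.838 ff 0.0 F [-0.1  0.5  0.3] tcp [ 0.3923 -0.3038  0.0366] t 4.36
down stop cmd z 0.016 F 0.0 tcp [ 0.3923 -0.3038  0.016 ] t 7.21
open 0.684 ff 64.41705465316772 F [-2.4  1.8  9.4] tcp [ 0.3919 -0.3034  0.0204] t 7.74
open 0.686 ff 65.38824319839478 F [-0.9 -0.  -5.9] tcp [ 0.3915 -0.3031  0.1191] t 8.56
```

View pics/s1.png

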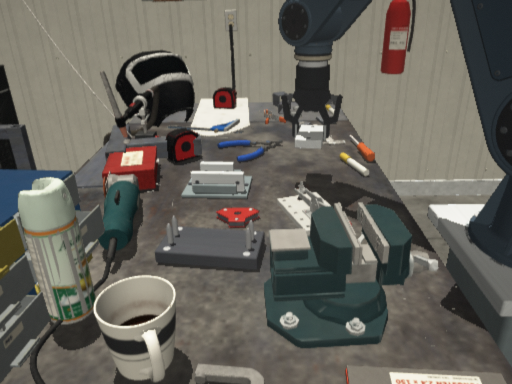

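The plate is held level at about (310,138). Next I carry it to the bed and lower it with force monitoring.

Run:
```python
from h import *
at(.5947,.0225,.14,82.3);st()
lin(.5947,.0225,.094,.1);st()
r.sleep(.2)
snap("w2","wrist");snap("t2","top")
z=down(.068,.004,5,.06)
d=np.load("t2.npz");w=np.load("w2.npz")
cv2.imwrite("pics/m2.png",np.hstack([w["pixels"][:,:,::-1][60:360,100:420],cv2.resize(d["pixels"][110:230,150:250,::-1],None,fx=2.5,fy=2.5)]))
```

```text
open 0.685 ff 65.39783120155334 F [-0.5  1.  -5.1] tcp [0.5944 0.0216 0.1397] t 10.04
open 0.693 ff 65.38724184036255 F [ 0.   0.1 -5.1] tcp [0.5949 0.0223 0.0942] t 10.65
down stop cmd z 0.068 F 0.4 tcp [0.5948 0.0225 0.0679] t 12.8
```

View pics/m2.png

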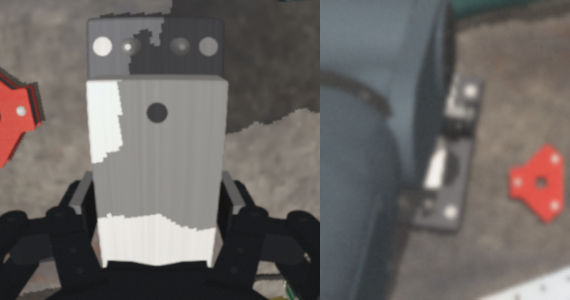

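The plate is centred between the pins and already below their tips with no contact force. I'll lower it, release and press.

Run:
```python
from h import *
z=down(.050,.006,6,.08);z=down(.0435,.0013,5,.04)
r.set_gripper(.84);st()
lin(.5947,.0225,.10,.2);r.set_gripper(0,40);st()
lin(.5947,.0225,.072,.1)
z=down(.06,.001,8,.03);r.sleep(.3);st()
lin(.5947,.0225,.12,.2);r.set_gripper(.35)
# stage for the narrow plate
at(.609,-.2255,.16,86.3);st()
snap("w3","wrist");d,_=snap("t3","top")
P=np.array([px2d(d,u,v) for u in range(165,225) for v in range(125,210) if d["depth"][v,u]>0])
P=P[(P[:,2]>.037)&(P[:,2]<.05)];print(len(P),P.mean(0),cv2.minAreaRect((P[:,:2]*1000).astype(np.float32)))
```

```text
down stop cmd z 0.05 F 0.4 tcp [0.5948 0.0225 0.0497] t 13.65
down stop cmd z 0.0435 F 12.2 tcp [0.5949 0.0225 0.0444] t 15.0
open 0.84 ff 0.0 F [-0.4  0.2 -0.6] tcp [0.5951 0.0225 0.0437] t 15.28
open 0.001 ff 0.0 F [-0.   1.1  0. ] tcp [0.5947 0.0225 0.1   ] t 16.39
down stop cmd z 0.0646 F 15.5 tcp [0.5947 0.0225 0.066 ] t 18.68
open 0.002 ff 8.204303930397145 F [-7.   0.1 16.3] tcp [0.5947 0.0225 0.066 ] t 18.98
open 0.351 ff 0.0 F [ 0.  -0.1 -0.5] tcp [ 0.609  -0.2243  0.1596] t 20.78
975 [0.59896938 0.02287088 0.04482249] ((592.1510009765625, 23.876245498657227), (60.20222091674805, 141.1351776123047), 82.2472152709961)
```

The wide plate is down and pressed (15 N, top height right). Next: take the narrow plate from the rack, stand it on the free spot, and tip it over with closed fingers.

Run:
```python
from h import *
lin(.6092,-.2253,.082,.15);z=down(.054,.004,5,.06)
r.set_gripper(0,70);st()
lin(.6092,-.2253,.14,.15);st()
if r.current_opening()>.08:
    u=np.array([np.cos(np.radians(-11.4)),np.sin(np.radians(-11.4))]);c=np.array([.392,-.3035])
    s=c-.010*u
    at(s[0],s[1],.12,-11.4);lin(s[0],s[1],.056,.12);z=down(.0445,.0015,5,.04);st()
    snap("s4","side")
```

```text
down stop cmd z 0.054 F 0.1 tcp [ 0.6097 -0.2252  0.054 ] t 23.65
open 0.144 ff 68.79958033561707 F [-0.4 -1.   1.6] tcp [ 0.6098 -0.2254  0.0542] t 23.93
open 0.141 ff 68.61968278884888 F [ 0.2  0.8 -3.1] tcp [ 0.6086 -0.225   0.1389] t 24.66
down stop cmd z 0.0459 F 6.5 tcp [ 0.3827 -0.3018  0.0462] t 28.43
open 0.143 ff 69.56328749656677 F [-1.   0.9  5. ] tcp [ 0.3827 -0.3018  0.0462] t 28.43
```

View pics/s4.png

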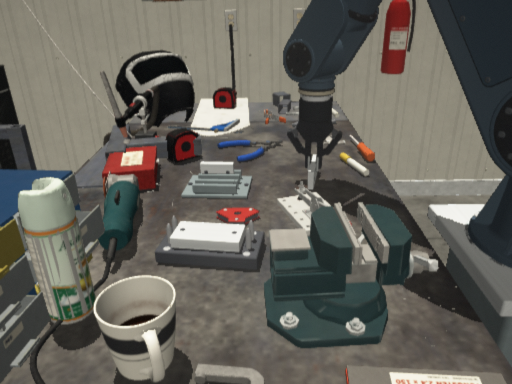

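The wide plate lies on the bed at (207,236), and the narrow plate stands on the worktop in the jaws at (313,175). I'll release it and tip it over.

Run:
```python
from h import *
u=np.array([np.cos(np.radians(-11.4)),np.sin(np.radians(-11.4))]);c=np.array([.392,-.3035])
r.set_gripper(.4);p=r.current_tool_pos();lin(p[0],p[1],.10,.2);r.set_gripper(0)
g=lambda o,z,v:lin(*(c+o*u),z,v)
g(-.055,.10,.2);g(-.055,.057,.15);st();g(-.008,.057,.08);st()
g(-.03,.10,.2);g(-.03,.2,.4)
at(.45,-.05,.25,82.3)
d,_=snap("t5","top");st()
P=np.array([px2d(d,x,y) for x in range(270,360) for y in range(205,285) if d["depth"][y,x]>0])
P=P[(P[:,2]>.008)&(P[:,2]<.06)];print(len(P),P.mean(0),P[:,2].max(),cv2.minAreaRect((P[:,:2]*1000).astype(np.float32)))
```

```text
open -0.002 ff 0.0 F [-0.1 -0.5  0.6] tcp [ 0.3385 -0.2927  0.057 ] t 30.48
open -0.001 ff 0.0 F [-0.6  0.4 -0.1] tcp [ 0.3839 -0.3017  0.057 ] t 31.22
open 0.002 ff 0.0 F [ 0.2  0.7 -0.3] tcp [ 0.4497 -0.0507  0.249 ] t 33.1
826 [ 0.40774113 -0.30359577  0.01473555] 0.0226037341182035 ((382.84552001953125, -317.71820068359375), (269.9708251953125, 117.20741271972656), 62.568904876708984)
```

Run:
```python
from h import *
d=np.load("t5.npz")
def comp(u0,v0,u1,v1,z0,z1):
    m=np.zeros((384,512),np.uint8);W=np.zeros((384,512,3))
    for v in range(v0,v1):
        for u in range(u0,u1):
            W[v,u]=px2d(d,u,v);m[v,u]=z0<W[v,u,2]<z1
    n,l,s,_=cv2.connectedComponentsWithStats(m,connectivity=4);k=1+s[1:,4].argmax();P=W[l==k]
    print(len(P),P.mean(0),np.ptp(P[:,2]),cv2.minAreaRect((P[:,:2]*1000).astype(np.float32)))
comp(270,205,360,285,.008,.06)
comp(165,125,225,210,.037,.048)
cv2.imwrite("pics/c5.png",cv2.resize(d["pixels"][115:290,160:360,::-1],None,fx=3,fy=3))
```

```text
736 [ 0.41589692 -0.30369812  0.01474984] 0.012361732344999219 ((416.052734375, -303.85748291015625), (119.86052703857422, 44.30046081542969), 78.65771484375)
281 [0.64111604 0.01636843 0.04466493] 0.009596209485275037 ((642.813720703125, 16.58207893371582), (61.358516693115234, 41.09395980834961), 78.47502899169922)
```

View pics/c5.png

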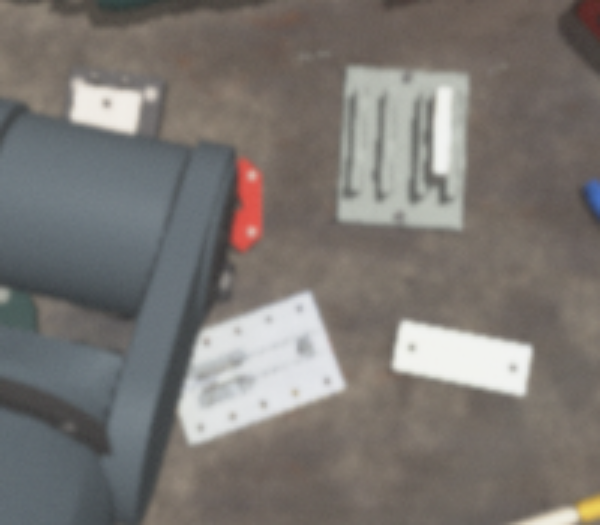

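The plate lies flat at crop (462,358), at (0.416, -0.304), with the size right. Now I pick it up, place it and press it.

Run:
```python
from h import *
x,y=.416,-.3038
at(x,y,.14,-11.3);r.set_gripper(.68,60);lin(x,y,.045,.15);z=down(.0235,.006,5,.08)
r.set_gripper(0,60);st();lin(x,y,.14,.2);st()
if r.current_opening()>.4:
    x,y=.5947,.0225
    at(x,y,.16,82.3);lin(x,y,.105,.12);r.sleep(.15);snap("w6","wrist")
    z=down(.085,.005,5,.06);st()
```

```text
down stop cmd z 0.0235 F 0.1 tcp [ 0.4162 -0.304   0.0233] t 36.64
open 0.496 ff 61.80366396903992 F [-2.6  0.5  5.4] tcp [ 0.4163 -0.3041  0.0239] t 36.94
open 0.494 ff 61.185786724090576 F [-0.6  0.3 -2.5] tcp [ 0.4155 -0.3034  0.139 ] t 37.67
down stop cmd z 0.085 F -1.3 tcp [0.5952 0.0225 0.085 ] t 41.23
open 0.494 ff 61.15717649459839 F [ 0.1 -0.5 -3. ] tcp [0.5952 0.0225 0.085 ] t 41.23
```

View pics/w6.png

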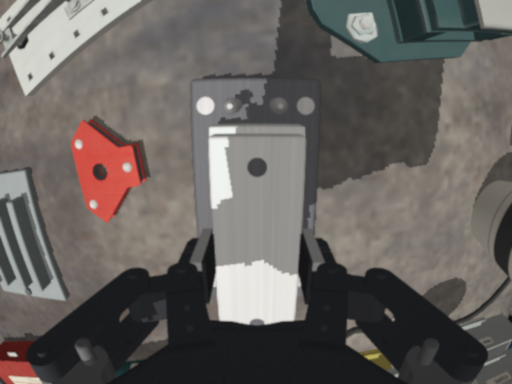

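The narrow plate is held centred over the bed at (257,200), square to the pins at (233,104) and (280,104). I'll lower it, release and press.

Run:
```python
from h import *
x,y=.5947,.0225
z=down(.0705,.005,5,.06);z=down(.0665,.001,5,.04);st()
r.set_gripper(.68);lin(x,y,.12,.2);r.set_gripper(0,40);lin(x,y,.086,.12)
z=down(.074,.001,8,.03);r.sleep(.3);st()
lin(x,y,.16,.2);at(.40,-.25,.30,-11.3);r.sleep(.2)
snap("s7","side");d,_=snap("t7","top");st()
cv2.imwrite("pics/c7.png",np.hstack([cv2.resize(d["pixels"][125:215,165:225,::-1],(400,600)),cv2.resize(np.load("s7.npz")["pixels"][210:276,150:275,::-1],(400,211)).repeat(1,0) if 0 else cv2.copyMakeBorder(cv2.resize(np.load("s7.npz")["pixels"][210:276,150:275,::-1],(400,211)),0,389,0,0,0)]))
P=np.array([px2d(d,a,b) for a in range(165,225) for b in range(125,210) if d["depth"][b,a]>0])
P=P[(P[:,2]>.0555)&(P[:,2]<.0615)];print(len(P),P.mean(0),cv2.minAreaRect((P[:,:2]*1000).astype(np.float32)))
```

```text
down stop cmd z 0.0705 F 0.2 tcp [0.595  0.0224 0.0702] t 42.08
down stop cmd z 0.0672 F 6.7 tcp [0.5951 0.0225 0.0678] t 42.92
open 0.497 ff 62.00896382331848 F [-4.  -0.1  5.7] tcp [0.5951 0.0225 0.0678] t 42.92
down stop cmd z 0.0789 F 13.3 tcp [0.5948 0.0225 0.08  ] t 46.51
open -0.002 ff 6.9429053395288065 F [-5.5 -0.1 14.2] tcp [0.5948 0.0225 0.08  ] t 46.81
open 0.004 ff 0.0 F [-0.8 -0.6  0.2] tcp [ 0.4003 -0.2497  0.2998] t 49.02
687 [0.59729188 0.02317006 0.05862617] ((595.1758422851562, 23.756370544433594), (44.659488677978516, 144.13983154296875), 82.27027130126953)
```

View pics/c7.png

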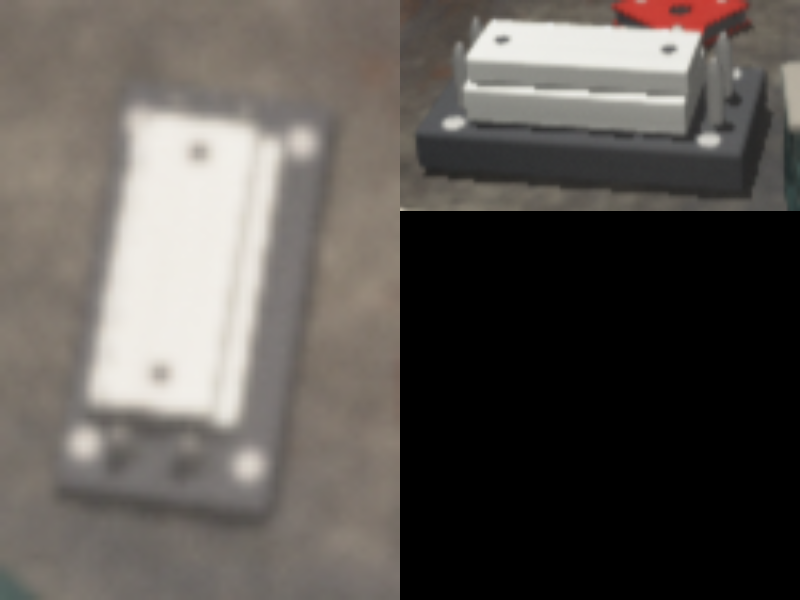

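Both plates lie flat between the pins. The narrow plate's top is 58 mm above the worktop, as it should be, and its centre is within a few millimetres of the bed's. The robot is clear.

```bash
python3 -c "
from cell import r
print(r.hand_in())"
```

```text
the job is handed in; nothing more can be done
None
```

I handed the job in at about 49 s: the wide plate and then the narrow plate were each laid flat on the bed between the pins and pressed down (about 15 N and 14 N), and the short plate was left in its slot; no verdict came back.

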